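Find the set slope on a foam crown with a swinging-pointer angle gauge

ROBOT

A 6-joint arm with a two-finger parallel gripper is mounted at the origin on the work surface. World frame = base frame: x ahead of the robot, y to its left, z up, the work surface at z = 0. Lengths are in m, angles in rad, forces in N, time in s.
With the tool pointing down it reaches from about 0.325 to 0.925 m from the base axis. Payload 3.1 kg.
Tool frame: the origin (TCP) lies on the front face of the gripper's body, between the roots of the fingers; the fingertips stand 73 mm ahead of it and the grasp point (between the pads) lies 54 mm ahead of it (arm.tip_reach is the distance from the TCP to the fingertips, in m); z points along the fingers, y is the line along which they close (so a half turn about z gives the same grasp; the last joint's range is limited). The gripper opens to 85 mm and grips with 20 to 120 N. Pads are 22 mm wide; open, the fingers measure 114 mm over their backs; the gripper's body (76 mm by 85 mm) begins 54 mm behind the grasp point. The pads swing forward as they close: fully open they stand 13 mm farther back than shut.
Start: joints at [1.228, 0.217, 1.613, -0, 1.311, -0.112], TCP at [0.143, 0.608, 0.304] pointing down, gripper open.
Joint ranges: [-2.75, 2.75], [-0.78, 2.1], [0.31, 2.55], [-1.13, 4.27], [0.13, 2.63], [-2.58, 2.58]. Speed limits (rad/s): [2.79, 2.79, 3.14, 3.14, 3.14, 3.14].

INTERFACE

Orientations are given as a rotation vector (axis times angle).
In Python, from bench import sensors, optics, order, spotter, arm gives the robot as it stands.
- The arm moves only by the shell command python3 -m inch 'ROWS' [FORCE]. ROWS is JSON, a list of rows, each a list of 7 numbers: the closure, from -1 (fully open) to 1 (shut), then the shift along the tool's x, y, z in mm, then the turn, a rotation vector about the tool's x, y, z in degrees. A call has 1 to 10 rows; each row is the pose to reach, as a shift and turn from the pose commanded when the call began, along the tool's axes at that moment; what a row does not reach only later rows make up. A row lasts 1/8 s, in which the tool goes at most 62.5 mm and 10.7 degrees, less where a joint would pass 70% of its speed; a pose out of reach is approached as far as the arm can. A call with a gripper value outside its range is refused whole. The fingers move at their own pace and stop on an object; FORCE is the grip in N (left out, the last holds). Time passes only in rows, so rows that repeat a pose let the fingers close. It gives the time, the measured TCP pose, the force, the opening and the grip force at its end, in the units of the state.
- sensors.sense(): the state, without advancing time (a new reading comes with each control period).
- optics.capture(name): name is "scene" or "top"; returns a dict with "img" (384x512x3 uint8, red, green, blue), "depth" (384x512 float32, m along the optical axis (not along the pixel's ray), 0 where there is no reading), "intrinsics" (3x3 intrinsics, pixels), "dist" ([k1, k2, p1, p2, k3] as OpenCV has them; the pictures are not rectified), "R" (3x3) and "t" (3): a world point X has camera coordinates R X + t. Camera axes: x right, y down, z forward; pixel columns grow to the right and rows downward; lengths in m; the calibration is good to about 2 mm. A picture is of the moment at which its call begins.
- order.sign_off(): hands the job in; it is judged then, once.
Trained networks look in the newest picture that a camera, given by its name, has taken for a name from the list of things; names that differ only in an ending like _2 or _b are one class to them, and where a whole thing is asked for, a point or a joint stands for the part that bears it (a point fixed in the world has none). Each returns a list of dicts, best first, with "p" (0 to 1); they miss things now and then, are a little off and sometimes report something else, mostly with a low value. They report only what shows in the picture. A call takes as long as a camera call. They do not tell look-alikes from the thing itself.
- spotter.boxes_of(camera, label): "extent" ([left, top, right, bottom] in pixels, round what is visible of it).
The state is a dict: "clock": time; "qpos": joint angles; "joint_vel": joint speeds; "joint_torque": joint torques, N m; "eef_pos": TCP position; "ee_rot": TCP orientation; "force": force on the tool from outside, world axes, zero at the start; "ft_torque": the same for the moment, N m; "width": finger opening in m; "finger_force": force on a finger pad.
Only numpy, scipy, OpenCV 4.12 (cv2) and the standard library are available. Lean on these libraries where they do the work, as an engineer would, in place of code of your own. Each camera call takes 0.05 s, during which the arm holds its last target. There are 200 camera calls.

TASK

Take the plywood angle gauge from the flat pine offcut by its handle, without laying it over, and stand it upright with its foot square across the top of the rounded foam crown; then, keeping the foot lying flat on the curve, rock it sideways until its swinging pointer settles over the little set tab on the dial. Finish while still gripping it there: the program ends holding the gauge still, its foot pressed lightly on the foam (a few newtons) and the pointer at rest on the tab. Leave the other things on the table where they are.

Things in the scene. Friction and masses are not known exactly. Their poses are not given: they have to be found in the camera images.
- gauge: Plywood angle gauge, loose, 0.39 kg (varies), upright on the offcut. Origin: centre of the foot's underside; x out of the dial (faces +x, away from the robot), y along the foot, z up. Foot 36 x 120 x 12 mm (x, y, z); flat case 24 (x) x 116 mm (y) up to z = 126, clear front; on top a wooden handle 28 (x) x 34 mm (y), z = 126 to 175: grip it there from above.
- pointer (a joint): Black pendulum pointer behind the clear front, hinged about the gauge's x axis 112 mm above the foot's underside. It swings to hang plumb (2 Hz, settles in 2 to 3 s). Rad: 0 with the gauge upright, positive = tip towards the gauge's +y side. Rolling the gauge by a about its own x gives -a: leaning its top to its +y side makes it positive.
- index (a joint): The set tab, black, 9 mm wide, 13 mm tall, just below the arc of the pointer's tip; same pivot and sense as the pointer. A stiff hinge, stays as set: 0.18 to 0.34 rad, on the gauge's +y side. The pointer is on the mark when both values are equal. Dial ticks every 5 degrees.
- pointer_tip (a point): The pointer's tip, 72 mm from the pivot.
- index_mark (a point): The point on the pointer tip's circle (72 mm from the pivot) at the middle of the set tab's upper edge: where the tip must settle.
- crown: Half-round foam ridge, radius 50 mm, 100 mm long. Origin on the axis of the round at mid-length, 30 mm above the table; x along the ridge (within 0.35 rad of the robot's x), y across, z up. Crest 80 mm above the table. It sits on a springy pad and moves only straight down: gives from about 2 N, then 1.5 N per mm, stop at 8 mm.
- crown_bed: Plywood tray 110 (x) by 135 (y) mm that carries the crown's pad, fixed to the table; origin on the table under the crown's middle, walls 26 mm high.
- offcut: Flat pine block 100 (x) by 150 (y) by 40 mm high, fixed; the gauge stands on it at the start. Origin: centre of its underside. Crown and offcut lie left and right of each other, either way round.
- sanding_block: Bystander: cork sanding block, 92 by 47 by 28 mm, origin under its centre.
- foam_scrap: Bystander: stepped foam scrap, 80 by 35 by 30 mm, origin under its thick part.
- glue_jar: Bystander: jar, 60 mm across, 80 mm tall, origin under its centre.
- screwdriver: Bystander: screwdriver lying on the table.
- pencil_cup: Bystander: grey empty cup, 80 mm across, 100 mm tall.
Not all that is in view belongs to the job. Leave any turquoise look-alike of the gauge alone. Leave any green look-alike of the offcut alone.

How it is judged:
By the outcome, as a careful person would: the job done as asked, in the order asked, and still so for the second after the job is handed in, while the arm keeps its last pose, push and grip.
It also fails if it takes over 45 s, if anything falls off the work surface, if the arm or the gripper's body presses on something with over 40 N, if the wrist force passes 120 N, or if a joint passes its speed limit or range.

## Working session

There is one attempt and no reset: what is moved stays moved. The work goes in short steps, Python scripts to look and compute and a shell command to move; the robot and the scene stay as the last step left them, time stands still between calls to the robot, and variables do not carry over. Pictures are saved under pics/ and viewed, at most 10 in all, crops included, and the job is handed in when it is done.

```bash
mkdir -p pics
cat > h.py <<'E'
import numpy as np, cv2
from bench import sensors, optics, order, spotter, arm
from scipy.spatial.transform import Rotation as Ro
def cap(n,save=None):
    c=optics.capture(n)
    if save: cv2.imwrite(save,c["img"][:,:,::-1])
    return c
def cloud(c):
    h,w=c["depth"].shape
    uv=np.stack(np.meshgrid(np.arange(w),np.arange(h)),-1).reshape(-1,1,2).astype(np.float32)
    n=cv2.undistortPoints(uv,c["intrinsics"],c["dist"]).reshape(h,w,2)
    d=c["depth"]
    P=np.concatenate([n*d[...,None],d[...,None]],-1)
    return (P-c["t"])@c["R"]   # R^T(P-t)
def proj(c,X):
    r,_=cv2.Rodrigues(c["R"]); p,_=cv2.projectPoints(np.array(X,float).reshape(-1,1,3),r,np.array(c["t"],float),c["intrinsics"],c["dist"]); return p[:,0]
E
python3 - <<'E'
from h import *
for n in("scene","top"):
    c=cap(n,f"pics/{n}1.png"); P=cloud(c)
    print(n,"campos",-c["R"].T@c["t"])
    for l in["gauge","crown","offcut","crown_bed","index","pointer"]:
        for b in spotter.boxes_of(n,l)[:3]:
            e=b["extent"];u=int((e[0]+e[2])/2);v=int((e[1]+e[3])/2)
            print(l,round(b["p"],2),np.round(e),P[v,u].round(3))
s=sensors.sense();print(s)
E
```

```text
scene campos [1.22617723 0.31016067 0.64621718]
gauge 0.81 [288. 168. 328. 228.] [0.384 0.162 0.091]
gauge 0.73 [264. 184. 318. 252.] [0.554 0.156 0.134]
crown 0.83 [151. 199. 200. 240.] [ 0.576 -0.161  0.061]
offcut 0.97 [261. 227. 322. 271.] [0.561 0.166 0.043]
offcut 0.85 [333. 177. 388. 211.] [0.225 0.302 0.041]
crown_bed 0.69 [146. 195. 204. 247.] [ 0.581 -0.161  0.057]
index 0.44 [143. 198. 205. 247.] [ 0.585 -0.158  0.058]
pointer 0.3 [229. 211. 253. 236.] [ 0.482 -0.003  0.023]
top campos [0.31009299 0.03588597 1.32675031]
gauge 0.88 [194. 165. 241. 191.] [0.525 0.162 0.168]
gauge 0.79 [201. 235. 249. 244.] [0.364 0.146 0.179]
crown 0.97 [320. 158. 362. 197.] [ 0.532 -0.179  0.083]
offcut 0.73 [198. 165. 252. 206.] [0.525 0.152 0.052]
offcut 0.7 [147. 278. 206. 335.] [0.184 0.3   0.036]
crown_bed 0.67 [316. 149. 368. 202.] [ 0.538 -0.182  0.084]
{'clock': 0.7, 'qpos': array([ 1.22781256e+00,  2.16882750e-01,  1.61332205e+00,  4.15726572e-06,
        1.31128203e+00, -1.12156319e-01]), 'joint_vel': array([-0.00073012,  0.00200649,  0.00228407, -0.00079552,  0.00051618,
       -0.00250671]), 'joint_torque': array([-1.25537477e-03, -3.96750677e+01, -3.04154527e+01, -2.54737197e-04,
        9.38338562e-04, -7.48529345e-06]), 'eef_pos': array([0.14295718, 0.60848203, 0.30395176]), 'ee_rot': array([3.61777861e-01, 3.12067232e+00, 1.63366871e-04]), 'force': array([-0.08214391, -0.25597898,  0.26695781]), 'ft_torque': array([ 0.03267073,  0.03932213, -0.03411226]), 'finger_force': 0.0, 'width': 0.08528838647502975}
```

```bash
python3 -c "
import cv2,numpy as np
a=cv2.imread('pics/scene1.png');b=cv2.imread('pics/top1.png')
cv2.imwrite('pics/both1.png',cv2.resize(np.vstack([a,b]),(400,600)))"
```

```text
(no output)
```

View pics/scene1.png

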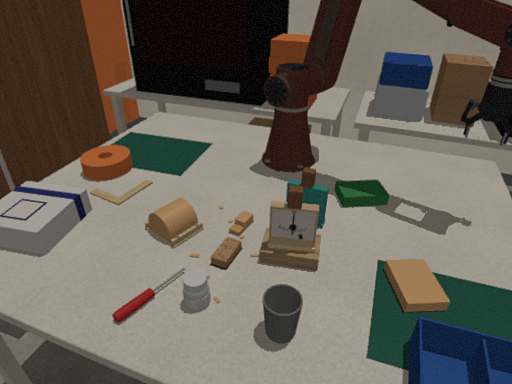

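View pics/top1.png

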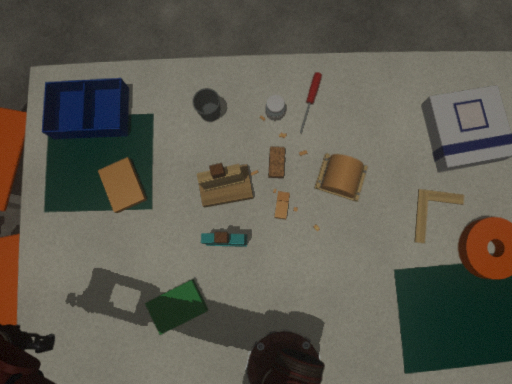

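Scene: the real plywood gauge is at (264–318,184–252) on the pine offcut. The look-alike behind it is turquoise, at (288–328,168–228). The green offcut look-alike is at (333–388,177–211), and the crown is at (175,220). In the top view the plywood gauge is at (218,175), the turquoise one at (225,239) and the crown at (341,177). I'll take the plywood one on pine, confirm it in a crop and measure.

Run:
```python
from h import *
cs=cap("scene");a=cs["img"][160:280,240:340,::-1]
ct=cap("top");b=ct["img"][140:260,180:280,::-1]
cv2.imwrite("pics/crop1.png",np.hstack([cv2.resize(a,(400,480),interpolation=cv2.INTER_CUBIC),cv2.resize(b,(400,480),interpolation=cv2.INTER_CUBIC)]))
A=np.concatenate([cloud(cs).reshape(-1,3),cloud(ct).reshape(-1,3)]);src=np.r_[np.zeros(384*512),np.ones(384*512)]
def rep(name,m):
    for k in(0,1):
        Q=A[m&(src==k)]
        if len(Q)<10: print(name,k,len(Q));continue
        (x,y),(w,h),an=cv2.minAreaRect(Q[:,:2].astype(np.float32))
        print(name,k,len(Q),"c",Q.mean(0).round(4),"med",np.median(Q,0).round(4),"rect",np.round([x,y,w,h,an],3))
x,y,z=A.T
g=(x>.42)&(x<.66)&(y>.05)&(y<.27)
rep("handle",g&(z>.185)&(z<.23)); rep("htop",g&(z>.205)&(z<.23)); rep("casetop",g&(z>.155)&(z<.175)); rep("offtop",g&(z>.034)&(z<.046)); rep("case",g&(z>.07)&(z<.15))
c=(x>.4)&(x<.7)&(y>-.3)&(y<-.06)
rep("crown",c&(z>.04)&(z<.1)); rep("bed",c&(z>.012)&(z<.1)); rep("crest",c&(z>.074)&(z<.09))
# crown cylinder fit
from scipy.optimize import least_squares
Q=A[c&(z>.042)&(z<.095)]
def f(p):
    th=p[2];d=Q[:,:2]-p[:2]
    u=-np.sin(th)*d[:,0]+np.cos(th)*d[:,1]
    return np.hypot(u,Q[:,2]-p[3])-.05
best=min((least_squares(f,[Q[:,0].mean(),Q[:,1].mean(),t,.03],loss="soft_l1",f_scale=.003) for t in(-.3,0,.3)),key=lambda r:r.cost)
p=best.x;th=p[2];s=(Q[:,:2]-p[:2])@[np.cos(th),np.sin(th)]
print("crown fit",p.round(4),np.abs(best.fun).mean(),"mid s",np.percentile(s,[1,50,99]).round(4),"center",(p[:2]+np.mean(np.percentile(s,[1,99]))*np.array([np.cos(th),np.sin(th)])).round(4))
```

```text
handle 0 238 c [0.5517 0.1629 0.2052] med [0.5547 0.1629 0.2082] rect [0.545 0.162 0.028 0.034 9.48 ]
handle 1 177 c [0.5383 0.1579 0.2118] med [0.5374 0.1573 0.2144] rect [ 0.54   0.159  0.028  0.034 11.961]
htop 0 136 c [0.5486 0.1619 0.2127] med [0.5511 0.1617 0.214 ] rect [0.545 0.161 0.027 0.033 9.48 ]
htop 1 153 c [0.5396 0.1585 0.2145] med [0.5393 0.159  0.2148] rect [ 0.54   0.159  0.028  0.034 11.791]
casetop 0 417 c [0.5484 0.1634 0.1639] med [0.5498 0.1662 0.1649] rect [ 0.543  0.161  0.032  0.116 11.154]
casetop 1 355 c [0.5375 0.1579 0.1656] med [0.5372 0.1484 0.1656] rect [ 0.539  0.159  0.029  0.117 11.718]
offtop 0 707 c [0.558  0.1637 0.0393] med [0.5657 0.1673 0.0392] rect [0.533 0.158 0.102 0.15  8.793]
offtop 1 910 c [0.5099 0.1442 0.0402] med [0.5053 0.139  0.0403] rect [0.529 0.155 0.101 0.15  9.059]
case 0 1228 c [0.5542 0.164  0.1111] med [0.554  0.1642 0.1119] rect [5.5400e-01 1.6400e-01 7.0000e-03 1.1600e-01 1.1643e+01]
case 1 231 c [0.5265 0.1548 0.111 ] med [0.5265 0.1549 0.1113] rect [ 0.527  0.153  0.023  0.117 22.845]
crown 0 978 c [ 0.5635 -0.1734  0.0649] med [ 0.5667 -0.1694  0.0675] rect [ 0.549 -0.187  0.096  0.103 68.507]
crown 1 1200 c [ 0.5439 -0.1876  0.0698] med [ 0.5437 -0.1869  0.0732] rect [ 0.546 -0.192  0.099  0.102 70.584]
bed 0 1531 c [ 0.5687 -0.1682  0.0504] med [ 0.5742 -0.1622  0.0529] rect [ 0.582 -0.136  0.232  0.133 57.819]
bed 1 1586 c [ 0.5439 -0.1857  0.0586] med [ 0.5433 -0.1843  0.0674] rect [ 0.574 -0.147  0.253  0.136 56.393]
crest 0 318 c [ 0.5519 -0.1855  0.0777] med [ 0.5517 -0.1852  0.078 ] rect [ 5.4900e-01 -1.8700e-01  4.7000e-02  1.0000e-01  7.2837e+01]
crest 1 565 c [ 0.5456 -0.1916  0.0787] med [ 0.5464 -0.1916  0.0786] rect [ 5.4600e-01 -1.9100e-01  5.8000e-02  1.0200e-01  7.0411e+01]
crown fit [ 0.7013 -0.2449 -0.3355  0.0296] 0.00278464275556674 mid s [-0.2144 -0.1611 -0.1128] center [ 0.5469 -0.191 ]
```

View pics/crop1.png

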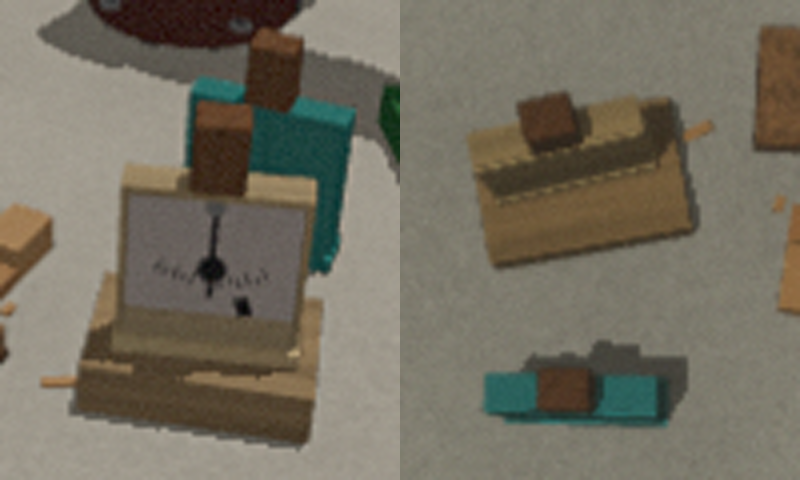

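The crop confirms it: the plywood gauge (left panel, case at x 120–315) stands on pine. Its tab is at crop (242,306), right of the pointer on the +y side. The turquoise one stays behind. Gauge yaw is about +11.6°, the handle is at (0.541,0.160), and the crown is at (0.547,-0.191) with yaw about −19.2°. Next, a helper that works out moves.

```bash
cat >> h.py <<'E'
def toolR(yaw,lean=0):
    "tool z along -gauge z, y along gauge y; lean = top towards gauge +y"
    G=(Ro.from_euler("z",yaw)*Ro.from_euler("x",-lean)).as_matrix()
    return np.c_[-G[:,0],G[:,1],-G[:,2]]
def delta(p,R,s=None,p0=None,R0=None):
    s=s or sensors.sense()
    R0=Ro.from_rotvec(s["ee_rot"]).as_matrix() if R0 is None else R0
    p0=s["eef_pos"] if p0 is None else p0
    print("shift mm",(R0.T@(np.array(p)-p0)*1e3).round(1),"turn deg",np.degrees(Ro.from_matrix(R0.T@R).as_rotvec()).round(2))
E
python3 - <<'E'
from h import *
R=toolR(np.radians(11.5))
delta([.541,.160,.34],R)
E
```

```text
shift mm [-490.1 -345.5  -36.1] turn deg [  0.    -0.   -24.72]
```

```bash
python3 -m inch '[[-1,-40,-28,-20,0,0,-4],[-1,-90,-64,-40,0,0,-8],[-1,-140,-99,-40,0,0,-12],[-1,-190,-134,-40,0,0,-16],[-1,-240,-169,-40,0,0,-20],[-1,-290,-204,-40,0,0,-24.7],[-1,-340,-240,-40,0,0,-24.7],[-1,-390,-275,-40,0,0,-24.7],[-1,-440,-310,-38,0,0,-24.7],[-1,-480,-338,-36,0,0,-24.7]]'
python3 -m inch '[[-1,-8,-6,0,0,0,0],[-1,-10,-7.5,0,0,0,0],[-1,-10,-7.5,0,0,0,0]]'
python3 - <<'E'
from h import *
R=toolR(np.radians(11.5)); delta([.541,.160,.246],R)
c=cap("scene","pics/s2.png");t=cap("top")
P=cloud(c);A=P.reshape(-1,3);x,y,z=A.T
# fingers check: points in z .26-.34 near
m=(x>.45)&(x<.65)&(y>.08)&(y<.24)&(z>.245)&(z<.335);print(m.sum(),A[m].min(0).round(3),A[m].max(0).round(3))
i=c["img"][120:270,220:340,::-1];cv2.imwrite("pics/crop2.png",cv2.resize(i,(480,600),interpolation=cv2.INTER_CUBIC))
E
```

```text
clock: 2.05
eef_pos: [0.5343, 0.1675, 0.3402]
ee_rot: [-0.312, 3.125, 0.0]
force: [0.2, 0.8, -0.8]
width: 0.0854
finger_force: 0.0
clock: 2.42
eef_pos: [0.5436, 0.1653, 0.3399]
ee_rot: [0.316, -3.125, -0.001]
force: [0.5, -0.8, -0.5]
width: 0.0853
finger_force: 0.0
shift mm [ 3.5 -4.7 93.9] turn deg [ 0.03 -0.03  0.05]
405 [0.521 0.097 0.28 ] [0.572 0.24  0.335]
```

View pics/crop2.png

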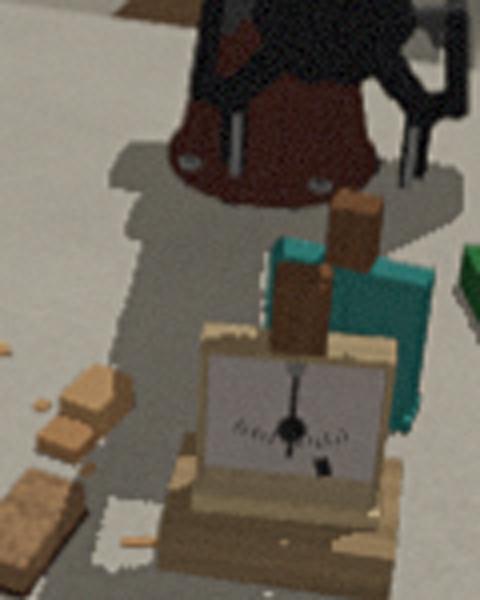

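Fingers (crop x 235 and 412) straddle the handle (crop x 303), with the case upright and the tab clear at (322,466). I'll shift −4.7 mm, descend and grip.

```bash
python3 -m inch '[[-1,3.5,-5,10,0,0,0],[-1,3.5,-5,35,0,0,0],[-1,3.5,-5,65,0,0,0],[-1,3.5,-5,86,0,0,0],[-1,3.5,-5,94,0,0,0],[-1,3.5,-5,94,0,0,0],[-1,3.5,-5,94,0,0,0]]'
python3 -m inch '[[1,0,0,0,0,0,0],[1,0,0,0,0,0,0],[1,0,0,0,0,0,0],[1,0,0,0,0,0,0],[1,0,0,0,0,0,0],[1,0,0,0,0,0,0],[1,0,0,0,0,0,0],[1,0,0,0,0,0,0]]' 60
```

```text
clock: 3.4
eef_pos: [0.5424, 0.1588, 0.2471]
ee_rot: [-0.314, 3.124, 0.0]
force: [0.4, -0.5, 0.6]
width: 0.0854
finger_force: 0.0
clock: 4.4
eef_pos: [0.5419, 0.159, 0.2463]
ee_rot: [-0.314, 3.125, 0.001]
force: [-0.8, 2.1, 3.4]
width: 0.0332
finger_force: 61.2
```

Gripped (33 mm). I'll lift straight up, then work out a pose close to the scene camera to read the tab angle.

```bash
python3 -m inch '[[1,0,0,-4,0,0,0],[1,0,0,-15,0,0,0],[1,0,0,-35,0,0,0],[1,0,0,-60,0,0,0],[1,0,0,-85,0,0,0],[1,0,0,-105,0,0,0],[1,0,0,-120,0,0,0],[1,0,0,-120,0,0,0]]'
python3 - <<'E'
from h import *
c=cap("scene");print(c["intrinsics"][0,0])
for p in([.80,.15,.5],[.78,.1,.48]):
    R=toolR(np.radians(15)); delta(p,R); print(proj(c,[np.array(p)-[0,0,.16]]),np.linalg.norm(c["R"]@(np.array(p)-[0,0,.16])+c["t"]))
E
```

```text
clock: 5.4
eef_pos: [0.5424, 0.1587, 0.3678]
ee_rot: [-0.314, 3.123, 0.0]
force: [-0.1, -0.2, -4.0]
width: 0.0337
finger_force: 60.5
351.9825111963842
shift mm [-251.4  -59.9 -133.6] turn deg [-0.01  0.04 -3.52]
[[251.92596961 199.78617962]] 0.5486778954971062
shift mm [-221.8 -104.9 -113.6] turn deg [-0.01  0.04 -3.52]
[[228.2051468  197.53744725]] 0.5913199442410065
```

```bash
python3 -m inch '[[1,-10,-2,-5,0,0,0],[1,-35,-8,-18,0,0,0],[1,-70,-16,-37,0,0,0],[1,-110,-26,-58,0,0,-1],[1,-150,-36,-80,0,0,-2],[1,-190,-46,-102,0,0,-3],[1,-222,-53,-118,0,0,-3.5],[1,-242,-58,-128,0,0,-3.5],[1,-251,-60,-133,0,0,-3.5],[1,-251,-60,-133,0,0,-3.5]]'
python3 -m inch '[[1,0,0,0,0,0,0],[1,0,0,0,0,0,0],[1,0,0,0,0,0,0],[1,0,0,0,0,0,0],[1,0,0,0,0,0,0],[1,0,0,0,0,0,0],[1,0,0,0,0,0,0],[1,0,0,0,0,0,0],[1,0,0,0,0,0,0],[1,0,0,0,0,0,0]]'
cat >> h.py <<'E'
def dial(c,s,drop=.206,k=5,xo=.010,zr=(0,.13)):
    "rectified front view of the dial plane: k px/mm, col = gauge y from -60..60 mm, row from gauge z=130 down to 0"
    R=Ro.from_rotvec(s["ee_rot"]).as_matrix(); X,Y,Z=-R[:,0],R[:,1],-R[:,2]
    F=s["eef_pos"]-Z*drop
    yy,zz=np.meshgrid(np.arange(-60,60,1/k)/1e3,np.arange(130,0,-1/k)/1e3)
    W=F+xo*X+yy[...,None]*Y+zz[...,None]*Z
    uv=proj(c,W.reshape(-1,3)).reshape(*yy.shape,2).astype(np.float32)
    return uv
def dialimg(n=4,**kw):
    s=sensors.sense(); acc=0
    for _ in range(n):
        c=cap("scene"); uv=dial(c,s,**kw)
        acc=acc+cv2.remap(c["img"].astype(np.float32),uv[...,0],uv[...,1],cv2.INTER_CUBIC)/n
    return np.clip(acc,0,255).astype(np.uint8)
E
python3 - <<'E'
from h import *
im=dialimg(6);np.save("d1.npy",im)
cv2.imwrite("pics/d1.png",im[:,:,::-1]);print(sensors.sense()["eef_pos"],sensors.sense()["clock"],im.shape)
E
```

```text
clock: 6.7
eef_pos: [0.8009, 0.1495, 0.4965]
ee_rot: [0.408, -3.113, 0.0]
force: [0.5, 0.3, -3.8]
width: 0.0335
finger_force: 60.6
clock: 7.95
eef_pos: [0.7997, 0.1498, 0.4989]
ee_rot: [0.41, -3.115, -0.0]
force: [0.4, -0.3, -2.7]
width: 0.0332
finger_force: 60.5
[0.7996916  0.14978129 0.49891672] 8.25 (650, 600, 3)
```

View pics/d1.png

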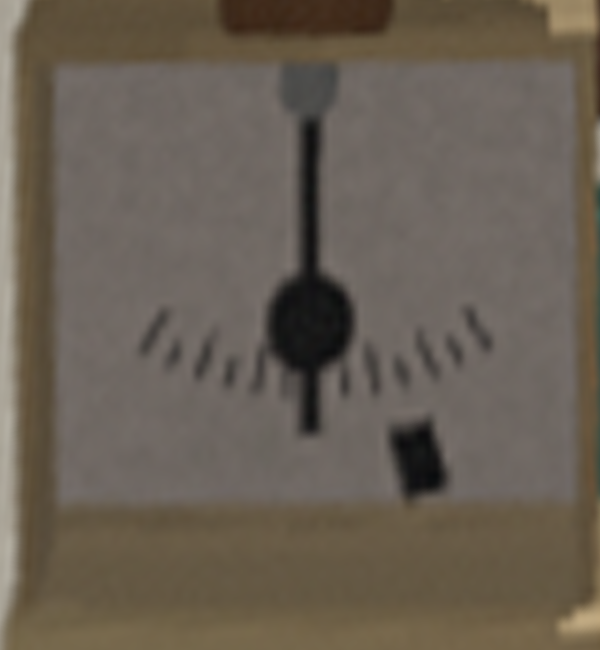

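The dial is clear: pointer tip at (309,433), tab top-edge middle at about (412,425), ticks every 5° centred near x 316. I'll segment it for the numbers.

```bash
cat >> h.py <<'E'
def seg(im,thr=60):
    g=cv2.cvtColor(im,cv2.COLOR_RGB2GRAY);m=(g<thr).astype(np.uint8);m[:60]=0;m[505:]=0
    n,l,st,ce=cv2.connectedComponentsWithStats(m)
    for i in range(1,n):
        if st[i,4]>1200:
            pts=np.argwhere(l==i)[:,::-1].astype(np.float32)
            print("area",st[i,4],"box",st[i,:4],"cen",ce[i].round(1),"rect",np.round(np.array(cv2.minAreaRect(pts)[0]+cv2.minAreaRect(pts)[1]+(cv2.minAreaRect(pts)[2],)),1),
             "line",cv2.fitLine(pts,cv2.DIST_L2,0,.01,.01).ravel().round(3))
E
python3 - <<'E'
from h import *
im=np.load("d1.npy")
for t in(55,70,80):seg(im,t)
E
```

```text
area 9948 box [269 118  84 315] cen [309.7 299.9] rect [318.5 276.3  83.6 310.3   9.9] line [ 4.00000e-03 -1.00000e+00  3.09656e+02  2.99868e+02]
area 2760 box [392 423  54  74] cen [418.2 459.5] rect [418.3 459.6  67.8  43.3  75.1] line [2.42000e-01 9.70000e-01 4.18243e+02 4.59549e+02]
area 11589 box [266 113  89 322] cen [309.4 296.7] rect [315.1 273.8  87.3 320.4   5.7] line [ 4.00000e-03 -1.00000e+00  3.09367e+02  2.96743e+02]
area 3288 box [390 420  58  81] cen [417.8 459.4] rect [418.4 459.6  74.7  48.   76. ] line [2.33000e-01 9.72000e-01 4.17847e+02 4.59437e+02]
area 15539 box [253  63 103 374] cen [308.6 269.2] rect [314.8 249.4  95.8 372.6   5.8] line [ 9.00000e-03 -1.00000e+00  3.08595e+02  2.69192e+02]
area 5757 box [ 30  65  22 440] cen [ 42.6 300.3] rect [ 41.8 284.5  20.1 439.1   0.5] line [ 6.00000e-03 -1.00000e+00  4.25600e+01  3.00253e+02]
area 3693 box [388 417  61  88] cen [417.7 459.5] rect [418.7 460.4  81.2  51.   75.7] line [2.17000e-01 9.76000e-01 4.17660e+02 4.59535e+02]
```

Tab angle: sin a = 108.5/392.5, so a ≈ 0.28 rad, within the stated range. Now over to the crown.

Run:
```python
from h import *
delta([.547,-.191,.37],toolR(np.radians(-19.4)))
```

```text
shift mm [ 332.2 -263.9  128.9] turn deg [-0.    0.   34.38]
```

```bash
python3 -m inch '[[1,10,-8,4,0,0,1],[1,35,-28,14,0,0,4],[1,70,-56,27,0,0,8],[1,110,-87,43,0,0,12],[1,150,-119,58,0,0,16],[1,190,-151,74,0,0,20],[1,230,-183,89,0,0,24],[1,270,-214,105,0,0,28],[1,300,-238,117,0,0,31],[1,320,-254,124,0,0,33]]'
python3 -m inch '[[1,9,-7.5,3.5,0,0,1],[1,12,-10,5,0,0,1.4],[1,12,-10,5,0,0,1.4],[1,12,-10,5,0,0,1.4],[1,12,-10,5,0,0,1.4],[1,12,-10,5,0,0,1.4]]'
python3 - <<'E'
from h import *
s=sensors.sense();print(s["ee_rot"],s["qpos"].round(2),s["force"])
delta([.547,-.191,.306],toolR(np.radians(-19.4)))
c=cap("scene");P=cloud(c).reshape(-1,3);x,y,z=P.T
t=cap("top");Q=cloud(t).reshape(-1,3)
# gauge's foot & case front plane from scene
m=(x>.45)&(x<.68)&(y>-.29)&(y<-.09)&(z>.15)&(z<.30)&(x>.53); q=P[m]
print(len(q),cv2.minAreaRect(q[(q[:,2]>.18)][:,:2].astype(np.float32)),q[:,2].min())
i=c["img"][110:260,110:260,::-1];cv2.imwrite("pics/crop3.png",cv2.resize(i,(600,600),interpolation=cv2.INTER_CUBIC))
E
```

```text
clock: 9.5
eef_pos: [0.5547, -0.1797, 0.3745]
ee_rot: [-0.496, -3.102, 0.001]
force: [-0.4, 0.8, -3.9]
width: 0.0333
finger_force: 60.5
clock: 10.25
eef_pos: [0.542, -0.1838, 0.37]
ee_rot: [0.529, 3.097, 0.0]
force: [0.3, 0.1, -3.9]
width: 0.0335
finger_force: 60.6
[5.28961472e-01 3.09658089e+00 8.87815492e-06] [-0.45  0.06  1.67  0.    1.42 -1.68] [ 0.32038102  0.11566026 -3.8893151 ]
shift mm [-7.1 -5.1 64. ] turn deg [0.   0.01 0.01]
1691 ((0.5448357462882996, -0.1818065047264099), (0.12004011869430542, 0.02874530293047428), 73.17195892333984) 0.1634364156472576
```

View pics/crop3.png

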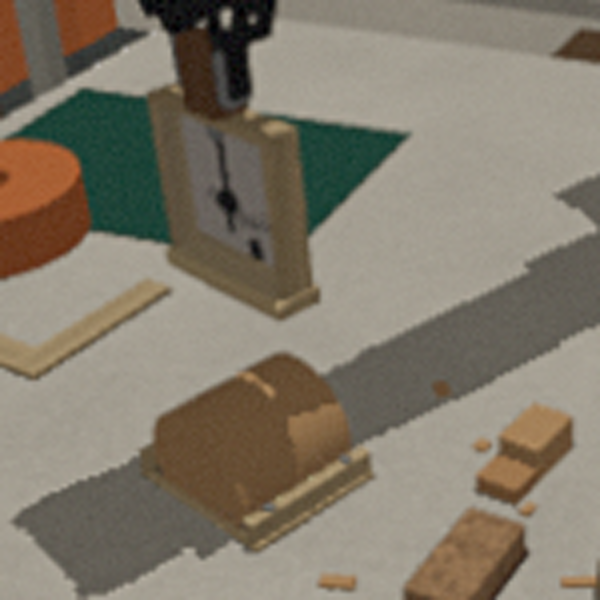

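The gauge hangs upright with its foot square across the ridge, above the crown (crest around (280,365)). Centre it and descend gently.

```bash
python3 -m inch '[[1,-4,-3,10,0,0,0],[1,-7,-5,30,0,0,0],[1,-7,-5,50,0,0,0],[1,-7,-5,64,0,0,0],[1,-7,-5,72,0,0,0],[1,-7,-5,76,0,0,0],[1,-7,-5,76,0,0,0],[1,-7,-5,76,0,0,0],[1,-7,-5,76,0,0,0]]'
python3 -m inch '[[1,0,0,2,0,0,0],[1,0,0,4,0,0,0],[1,0,0,5,0,0,0],[1,0,0,5,0,0,0],[1,0,0,5,0,0,0]]'
```

```text
clock: 11.48
eef_pos: [0.5469, -0.1913, 0.2947]
ee_rot: [0.53, 3.095, -0.001]
force: [-0.6, 0.8, -3.5]
width: 0.033
finger_force: 60.6
clock: 12.1
eef_pos: [0.5466, -0.1911, 0.2889]
ee_rot: [-0.53, -3.097, -0.0]
force: [-0.6, -0.4, -3.2]
width: 0.0337
finger_force: 60.6
```

```bash
python3 -m inch '[[1,0,0,1,0,0,0],[1,0,0,2,0,0,0],[1,0,0,2,0,0,0],[1,0,0,2,0,0,0]]'; python3 -m inch '[[1,0,0,0.7,0,0,0],[1,0,0,1.5,0,0,0],[1,0,0,1.5,0,0,0],[1,0,0,1.5,0,0,0]]'
```

```text
clock: 12.6
eef_pos: [0.5466, -0.1911, 0.2869]
ee_rot: [-0.53, -3.097, -0.0]
force: [0.2, -0.2, -2.8]
width: 0.0335
finger_force: 60.6
clock: 13.1
eef_pos: [0.5468, -0.1912, 0.2858]
ee_rot: [0.53, 3.096, -0.0]
force: [-0.8, 0.5, -1.1]
width: 0.0335
finger_force: 60.7
```

```bash
python3 -m inch '[[1,0,0,0.5,0,0,0],[1,0,0,0.8,0,0,0],[1,0,0,0.8,0,0,0],[1,0,0,0.8,0,0,0]]'
python3 - <<'E'
import numpy as np
from h import *
for g in np.arange(1,17.1,1):
    a=np.radians(g);R,d=.05,.2062
    print(g,np.round([((R+d)*np.sin(a)-R*a*np.cos(a))*1e3,-((R+d)*(np.cos(a)-1)+R*a*np.sin(a))*1e3],2))
E
```

```text
clock: 13.6
eef_pos: [0.5468, -0.1912, 0.2849]
ee_rot: [0.53, 3.096, -0.0]
force: [-0.6, -0.7, 0.6]
width: 0.0332
finger_force: 60.8
1.0 [3.6  0.02]
2.0 [7.2 0.1]
3.0 [10.79  0.21]
4.0 [14.39  0.38]
5.0 [17.98  0.59]
6.0 [21.57  0.86]
7.0 [25.16  1.17]
8.0 [28.74  1.52]
9.0 [32.32  1.93]
10.0 [35.89  2.38]
11.0 [39.46  2.88]
12.0 [43.02  3.42]
13.0 [46.58  4.01]
14.0 [50.13  4.65]
15.0 [53.67  5.34]
16.0 [57.2   6.08]
17.0 [60.72  6.86]
```

Contact is about 4.4 N. Rock sideways along the no-slip path, first to 8°, then check the force.

```bash
python3 -m inch '[[1,0,3.6,0,1,0,0],[1,0,7.2,0.1,2,0,0],[1,0,10.8,0.2,3,0,0],[1,0,14.4,0.4,4,0,0],[1,0,18,0.6,5,0,0],[1,0,21.6,0.9,6,0,0],[1,0,25.2,1.2,7,0,0],[1,0,28.7,1.5,8,0,0],[1,0,28.7,1.5,8,0,0],[1,0,28.7,1.5,8,0,0]]'
python3 - <<'E'
from h import *
p0=np.array([.5468,-.1912,.2849]);R0=toolR(np.radians(-19.4))
s=sensors.sense();print((R0.T@(s["eef_pos"]-p0)*1e3).round(2),s["force"],s["qpos"].round(2))
print("turn so far",np.degrees(Ro.from_matrix(R0.T@Ro.from_rotvec(s["ee_rot"]).as_matrix()).as_rotvec()).round(2))
def T(a):
    R,d=.05,.2062;return p0+R0@np.array([0,(R+d)*np.sin(a)-R*a*np.cos(a),-((R+d)*(np.cos(a)-1)+R*a*np.sin(a))])
a0=np.radians(8)
Rs=R0@Ro.from_rotvec([a0,0,0]).as_matrix()
for g in range(9,17): print(g,(Rs.T@(T(np.radians(g))-T(a0))*1e3).round(1))
E
```

```text
clock: 14.85
eef_pos: [0.5563, -0.1639, 0.2832]
ee_rot: [-0.525, -3.066, 0.214]
force: [-0.3, 0.8, 0.7]
width: 0.0332
finger_force: 61.1
[ 0.09 28.88  1.75] [-0.32601926  0.80055663  0.65459224] [-0.35  0.15  1.74 -0.15  1.26 -1.54]
turn so far [ 7.97 -0.01  0.03]
9 [-0.   3.6 -0.1]
10 [-0.   7.2 -0.1]
11 [-0.  10.8 -0.2]
12 [-0.  14.4 -0.1]
13 [ 0. 18. -0.]
14 [-0.  21.6  0.1]
15 [ 0.  25.2  0.3]
16 [ 0.  28.8  0.6]
```

```bash
python3 -m inch '[[1,0,3.6,-0.1,1,0,0],[1,0,7.2,-0.1,2,0,0],[1,0,10.8,-0.2,3,0,0],[1,0,14.4,-0.1,4,0,0],[1,0,18,0,5,0,0],[1,0,21.6,0.1,6,0,0],[1,0,25.2,0.3,7,0,0],[1,0,28.8,0.6,8,0,0],[1,0,28.8,0.6,8,0,0],[1,0,28.8,0.6,8,0,0]]'
python3 -m inch '[[1,0,0,0,0,0,0],[1,0,0,0,0,0,0],[1,0,0,0,0,0,0],[1,0,0,0,0,0,0],[1,0,0,0,0,0,0],[1,0,0,0,0,0,0],[1,0,0,0,0,0,0],[1,0,0,0,0,0,0],[1,0,0,0,0,0,0],[1,0,0,0,0,0,0]]'
python3 -m inch '[[1,0,0,0,0,0,0],[1,0,0,0,0,0,0],[1,0,0,0,0,0,0],[1,0,0,0,0,0,0],[1,0,0,0,0,0,0],[1,0,0,0,0,0,0],[1,0,0,0,0,0,0],[1,0,0,0,0,0,0],[1,0,0,0,0,0,0],[1,0,0,0,0,0,0]]'
python3 - <<'E'
from h import *
s=sensors.sense();print(s["force"],s["ft_torque"],Ro.from_rotvec(s["ee_rot"]).as_matrix().round(3))
im=dialimg(8,xo=.005);np.save("d2.npy",im)
cv2.imwrite("pics/d2.png",im[:,:,::-1])
c=cap("scene");cv2.imwrite("pics/w2.png",cv2.resize(c["img"][110:260,110:260,::-1],(600,600),interpolation=cv2.INTER_CUBIC))
for t in(55,70):seg(im,t)
E
```

```text
clock: 16.1
eef_pos: [0.5657, -0.1371, 0.2785]
ee_rot: [-0.517, -3.022, 0.424]
force: [1.0, 1.5, 1.1]
width: 0.0331
finger_force: 61.1
clock: 17.35
eef_pos: [0.5657, -0.1372, 0.2785]
ee_rot: [-0.517, -3.022, 0.424]
force: [1.2, 1.9, 1.8]
width: 0.0336
finger_force: 61.2
clock: 18.6
eef_pos: [0.5656, -0.1372, 0.2785]
ee_rot: [-0.517, -3.021, 0.424]
force: [1.3, 2.7, 1.1]
width: 0.0333
finger_force: 61.2
[1.25783267 2.72928617 1.05087603] [ 0.93344839 -0.48914148  0.01897816] [[-0.943  0.32  -0.092]
 [ 0.333  0.907 -0.26 ]
 [-0.    -0.276 -0.961]]
area 1621 box [191  60 163  12] cen [270.3  64.7] rect [272.   65.5  11.  162.   90. ] line [ 1.00000e+00 -1.00000e-03  2.70337e+02  6.47160e+01]
area 15389 box [330 114 136 387] cen [396.4 329. ] rect [388.2 306.4 395.7 105.2  81.2] line [2.83000e-01 9.59000e-01 3.96418e+02 3.28987e+02]
area 3810 box [175  60 188  26] cen [265.6  70.2] rect [268.5  72.5  25.  187.   90. ] line [ 1.00000e+00 -1.00000e-03  2.65643e+02  7.02280e+01]
area 22677 box [318 101 153 404] cen [393.7 320.2] rect [387.5 302.9 412.3 120.   82.1] line [2.77000e-01 9.61000e-01 3.93683e+02 3.20176e+02]
```

View pics/d2.png

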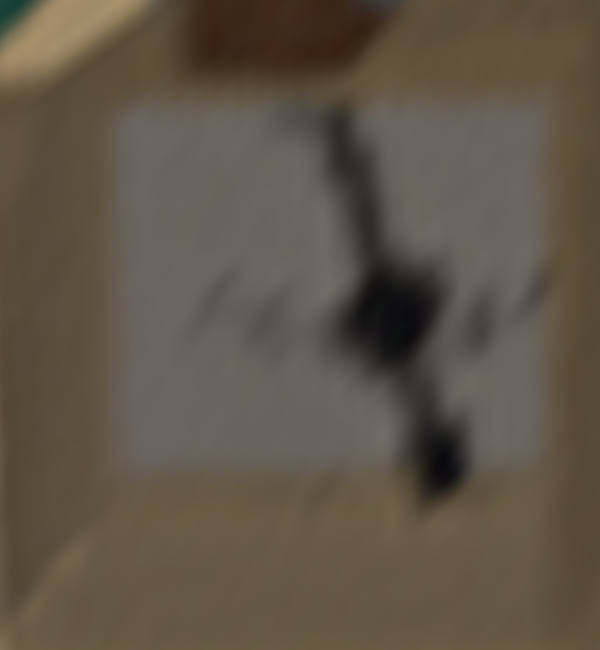

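View pics/w2.png

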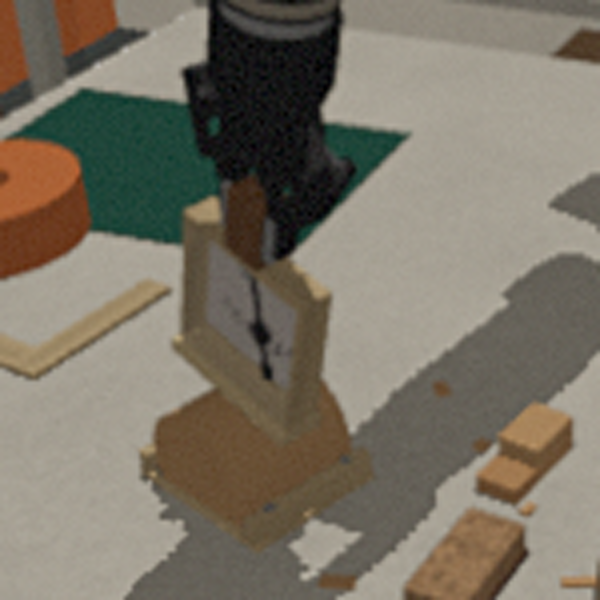

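The wide view shows the foot on the crown's curve and the gauge leaning 16° (0.28 rad). In the dial view the pointer line runs from (340,115) and meets the tab at (442,460); its slope of about 0.28 agrees with the tab angle read head-on. Contact is about 5 N and everything is still, so I'm handing it in.

```bash
python3 -c "
from h import *
s=sensors.sense();print(s['clock'],s['force'],np.abs(s['joint_vel']).max());print(order.sign_off())"
```

```text
19.05 [2.51409655 2.71398476 1.41780491] 0.0014656880811894817
the job is handed in; nothing more can be done
None
```

I handed the job in at 19 s with the arm still holding the gauge: foot pressed on the foam crown at about 5 N, leaning 16° (0.28 rad), and the pointer at rest over the set tab by my readings, though I have no verdict back from the judge.

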